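Shut the instrument's service hatch and lock its quarter-turn cam

TASK

Close up the blue instrument case: push its grey hatch down until it is fully shut, then put a fingertip in the slot of the orange cam fastener and turn it clockwise (seen from above) all the way to its stop, so that the white pointer meets the green mark and the hatch is locked. Only push with the fingers: do not turn the fastener before the hatch is shut, do not lift the hatch further open, and leave the heat sink, the solder spool and the jar where they stand. Finish with the hand clear of everything.

Things in the scene. Friction and masses are not known exactly. Their poses are not given: they have to be found in the camera images.
- case: Blue steel instrument case, open-topped, fixed to the bench, 240 (x) x 300 (y) x 85 mm high. Origin: centre of its underside, on the bench. +x points to the hinged side, -x to the free edge of the hatch, z up. The hatch is carried on top: shut, its top face lies 91 mm above the bench. A solid machine: it does not give.
- hatch (a joint): Hinge of the grey hatch (242 x 304 x 6 mm plate) along the case's +x top edge: 0 = shut flat on the case, positive (rad) = free edge raised; starts 0.25 to 0.5. The hinge is stiff: the hatch stays at the angle where it is left and shuts under a push of about 2 to 5 N near the free edge; it does not spring back. Range 0 to 0.95; 0 is a rigid stop.
- hatch_hinge (a point): Middle of the hinge line, on the hatch's underside, which is 6 mm below its top face; turns with the hatch. The hatch reaches 241 mm along its -x from here; y runs along the hinge, z is square to the hatch.
- pad_left (a point): Centre of the top of a black rubber push pad (36 x 50 mm) on the hatch, near its free edge on the +y side: 212 mm from the hinge line, 105 mm to +y of the middle, 7.6 mm above the hatch's underside. A good place to push. z square to the hatch.
- pad_right (a point): The same pad on the -y side of the hatch.
- cam_slot (a point): Centre of the slot's floor in the orange cam fastener, on its turning axis, 165 mm from the hinge line at mid-width, 2 mm above the hatch's top face. z = turning axis, y = along the slot; turns with the cam. The slot is a straight groove across the whole 73 mm head, 30 mm wide and 12 mm deep, dark floor between two orange half-moon cheeks. White pointer on the floor at its -y end.
- cam_rim (a point): On the cam's axis, level with the tops of the cheeks (12 mm above the slot's floor) and of the dark fixed collar round the head: 76 mm inside, 90 mm outside diameter. The collar closes the slot's ends 38 mm from the axis and keeps the head from being gripped from outside. Belongs to the hatch: does not turn with the cam; x points to the hinge. Green mark on the collar at -x, red at -y.
- cam (a joint): Turn of the cam (rad), clockwise positive seen from above: 0 = open stop (slot parallel to the hinge, pointer at the red mark), 1.571 = locked stop (slot square to the hinge, pointer at the green mark by the free edge; a tongue is then under the case's lip). Starts 0 to 0.3. Steady friction of 0.12 N m (6 N at 20 mm from the axis), no spring: it stays where it is left. Both stops are rigid.
- heatsink_mid (a point): Bystander: finned aluminium heat sink, 50 x 50 x 32 mm, loose on the bench. Point: its centre, 16 mm up.
- spool_mid (a point): Bystander: blue spool of grey solder, 58 mm across, 40 mm high, standing loose on the bench. Point: its centre, 20 mm up.
- jar_mid (a point): Bystander: small amber jar with a white cap, 50 mm across, 60 mm high, standing loose on the bench. Point: its centre, 30 mm up.

How it is judged:
On the way, in this order (a step that is already met when the one before it is completed fails the run):
1. the hatch is pushed shut (within 0.03 rad) with the cam still unlocked (value of joint hatch below 0.03 rad and value of joint cam below 0.5 rad), for 0.1 s.
2. the fingers turn the cam through the middle of its travel, pressing on it, with the hatch shut (value of joint hatch below 0.03 rad and value of joint cam between 0.6 and 1.4 rad and contact force between the fingers and case above 0.3 N), for 0.02 s.
At the end, for the whole second after the job is handed in: The hatch is shut (within 0.03 rad), the cam stands still within about 7 degrees of its locked stop (above 1.44 rad), and heat sink, spool and jar are each within 20 mm of where they stood (value of joint hatch below 0.03 rad and value of joint cam above 1.44 rad and velocity of joint cam below 0.05 rad/s and distance of each of heatsink_mid, spool_mid, jar_mid from where it was at the start of the episode below 0.02 m); the robot touches nothing.
It fails at once if the cam is turned past 0.5 rad while the hatch is open more than 0.06 rad (value of joint cam above 0.5 rad and value of joint hatch above 0.06 rad).
It fails at once if the hatch is lifted further open (past 0.6 rad) (value of joint hatch above 0.6 rad).
It fails at once if the heat sink, the spool or the jar is moved more than 20 mm or lifted (distance of any of heatsink_mid, spool_mid, jar_mid from where it was at the start of the episode above 0.02 m).
It also fails if it takes over 48 s, if anything falls off the work surface, if the arm or the gripper's body presses on something with over 40 N, if the wrist force passes 120 N, or if a joint passes its speed limit or range.

ROBOT

A 6-joint arm with a two-finger parallel gripper is mounted at the origin on the work surface. World frame = base frame: x ahead of the robot, y to its left, z up, the work surface at z = 0. Lengths are in m, angles in rad, forces in N, time in s.
With the tool pointing down it reaches from about 0.35 to 0.775 m from the base axis. Payload 7.3 kg.
Tool frame: the origin (TCP) lies midway between the tips of the shut fingers; the grasp point (between the pads) lies 19 mm behind it (robot.tcp_to_grasp is the distance from the TCP to the grasp point, in m); x points along the fingers, z is the direction in which the jaws open and shut, and the axes are right-handed (so a half turn about x gives the same grasp; the last joint's range is limited). The gripper opens to 92 mm and grips with 3 to 60 N. Pads are 19 mm wide; open, the fingers measure 130 mm over their backs; the gripper's body (75 mm by 190 mm) begins 47 mm behind the grasp point.
Start: joints at [0.995, 0.342, 1.524, -0, 1.275, -0.146], TCP at [0.219, 0.477, 0.227] pointing down, gripper open.
Joint ranges: [-2.53, 2.53], [-0.77, 2.02], [0.04, 2.7], [-1, 4.14], [0.28, 2.66], [-3.11, 3.11]. Speed limits (rad/s): [2.57, 2.57, 3.14, 3.14, 3.14, 3.14].

INTERFACE

Orientations are given as [roll, pitch, yaw] about the fixed x, y, z axes, in that order (R = Rz(yaw) Ry(pitch) Rx(roll)).
In Python, from cell import robot gives the robot as it stands.
- The arm moves only by the tool move_arm, never from a script. Its argument "deltas" is a list of rows, each an object with "dp": the shift along the tool's x, y, z in m, a list of three; "turn": the turn, a rotation vector about the tool's x, y, z in degrees, a list of three. A call has 1 to 10 rows; each row is the pose to reach, as a shift and turn from the pose commanded when the call began, along the tool's axes at that moment; what a row does not reach only later rows make up. A row lasts 1/10 s, in which the tool goes at most 50 mm and 8.59 degrees, less where a joint would pass 70% of its speed; a pose out of reach is approached as far as the arm can. A call with a gripper value outside its range is refused whole. "hand" is the finger opening in m, from 0 to 0.0918, set as the call begins (left out, the last holds). The fingers move at their own pace and stop on an object; "squeeze" is the grip in N (left out, the last holds). Time passes only in rows, so rows that repeat a pose let the fingers close. It gives the time, the measured TCP pose, the force and the opening at its end, in the units of the state.
- robot.observe(): the state, without advancing time (a new reading comes with each control period).
- robot.read_camera(name): name is "scene" or "top" or "wrist"; returns (picture, depth): 384x512x3 uint8, red, green, blue; 384x512 float32, m along the optical axis (not along the pixel's ray), 0 where there is no reading.
- robot.camera_info(name): a dict with "fx", "fy", "cx", "cy" (pixels), "R" (3x3) and "t" (3): a world point X has camera coordinates R X + t. Camera axes: x right, y down, z forward; pixel columns grow to the right and rows downward; lengths in m; the calibration is good to about 2 mm. A picture is of the moment at which its call begins: read the wrist's pose just before it. camera_info takes no time and is no camera call; for the wrist camera it gives the pose at the moment of the call.
- robot.hand_in(): hands the job in, once; it reports no verdict.
The state is a dict: "time": time; "qpos": joint angles; "qvel": joint speeds; "joint_efforts": joint torques, N m; "tool_pos": TCP position; "tool_rot": TCP orientation; "contact_force": force on the tool from outside, world axes, zero at the start; "torque": the same for the moment, N m; "opening": finger opening in m.
Only numpy, scipy, OpenCV 4.12 (cv2) and the standard library are available. Lean on these libraries where they do the work, as an engineer would, in place of code of your own. Each camera call takes 0.05 s, during which the arm holds its last target.

## Working session

There is one attempt and no reset: what is moved stays moved. The work goes in short steps, Python scripts to look and compute and a tool call to move; the robot and the scene stay as the last step left them, time stands still between calls to the robot, and variables do not carry over. Pictures are saved under pics/ and viewed, and the job is handed in when it is done.

Besides the shell and the picture viewer there is one more tool, called after "Request:" in YAML: its name, and indented under it one key for each argument. move_arm: Moves the arm, as the interface text tells. Its arguments: {"type":"object","properties":{"deltas":{"type":"array"},"hand":{"type":"number"},"squeeze":{"type":"number"}},"required":["deltas"]}

```bash
ls; mkdir -p pics; cat > h.py <<'E'
import numpy as np,cv2
from cell import robot
def snap(n,f):
    ci=robot.camera_info(n); im,d=robot.read_camera(n); cv2.imwrite('pics/'+f+'.png',im[:,:,::-1]); np.savez('pics/'+f+'.npz',im=im,d=d,**{k:np.array(ci[k]) for k in ci})
    return im,d,ci
def pts(d,ci):
    v,u=np.mgrid[:d.shape[0],:d.shape[1]]
    P=np.stack([(u-ci['cx'])/ci['fx']*d,(v-ci['cy'])/ci['fy']*d,d],-1)
    return (P-np.array(ci['t']))@np.array(ci['R'])
E
python3 - <<'E'
from h import *
print(robot.observe())
for n in ['scene','top']: snap(n,n+'0')
E
```

```text
pics
{'time': 0.0, 'qpos': array([ 9.95040969e-01,  3.42702988e-01,  1.52501081e+00, -2.10530374e-05,
        1.27539404e+00, -1.46013985e-01]), 'qvel': array([-2.61888196e-04,  2.28396068e-04, -1.66006918e-03, -3.96181539e-04,
        1.12143979e-03, -2.65491424e-05]), 'joint_efforts': array([ 4.35839211e-04, -4.31261909e+01, -2.44210517e+01,  7.17068324e-02,
        5.62585273e-02, -1.53894198e-04]), 'tool_pos': array([0.21850363, 0.47692444, 0.22605737]), 'tool_rot': array([ 3.00886465,  1.56928101, -2.13325956]), 'contact_force': array([-0.36369581,  0.08975327, -0.45031813]), 'torque': array([ 0.02636674,  0.00162432, -0.03690638]), 'opening': 0.09186429302722735}
```

View pics/scene0.png

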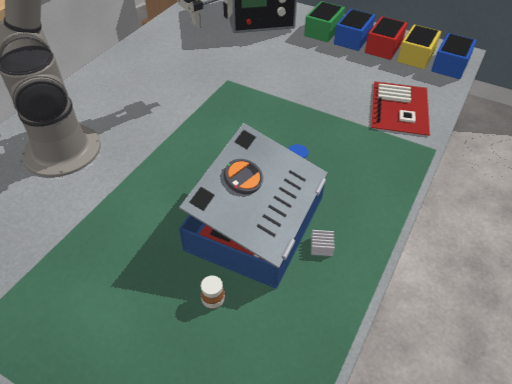

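View pics/top0.png

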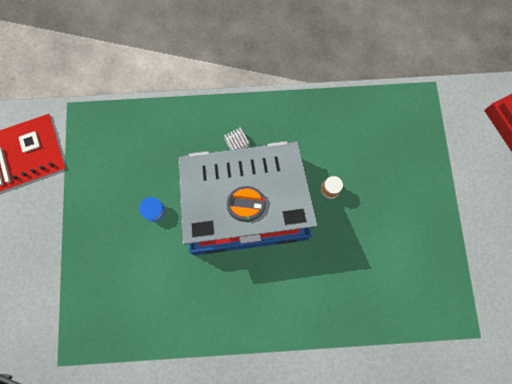

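The views show the free edge facing the robot. In the top view the pads are at about (203,229) and (294,216), the cam at (247,204) and its pointer at (258,206). The heat sink is behind the hinge, the spool on the left and the jar on the right. Next I measure positions from the depth data.

```bash
cat > m.py <<'E'
from h import *
import sys
def meas(f):
    z=np.load('pics/'+f+'.npz'); ci={k:z[k] for k in ['fx','fy','cx','cy','R','t']}; im,d=z['im'],z['d']
    P=pts(d,ci); hsv=cv2.cvtColor(im,cv2.COLOR_RGB2HSV)
    H,S,V=[hsv[...,i].astype(int) for i in range(3)]
    ok=(d>0)&(P[...,0]>.3)&(P[...,0]<.95)&(abs(P[...,1])<.45)&(P[...,2]>.005)&(P[...,2]<.3)
    return im,d,ci,P,H,S,V,ok
if __name__=='__main__':
  for f in ['top0','scene0']:
    im,d,ci,P,H,S,V,ok=meas(f)
    print(f,'t',ci['t'], 'cam pos',-ci['R'].T@ci['t'])
    # hatch plane: grey pixels above .08
    g=ok&(S<50)&(V>80)&(P[...,2]>.08)
    n,l,st,c=cv2.connectedComponentsWithStats(g.astype(np.uint8)); k=1+np.argmax(st[1:,4]); g=l==k
    Q=P[g]; 
    for _ in range(4):
        m=Q.mean(0); nn=np.linalg.svd(Q-m,full_matrices=False)[2][2]; nn*=np.sign(nn[2]); r=(Q-m)@nn; Q=Q[abs(r)<.004] 
    print('plane',m,nn,'tilt',np.arccos(nn[2]),'res',r.std(),'yaw of downhill',np.arctan2(nn[1],nn[0]))
    cnt=cv2.findContours(g.astype(np.uint8),cv2.RETR_EXTERNAL,cv2.CHAIN_APPROX_NONE)[0]; cnt=max(cnt,key=cv2.contourArea)
    ap=cv2.approxPolyDP(cv2.convexHull(cnt),6,True)[:,0]; 
    # ray to plane
    def ray(u,v,n=nn,m=m):
        R=ci['R'];o=-R.T@ci['t'];dd=R.T@np.array([(u-ci['cx'])/ci['fx'],(v-ci['cy'])/ci['fy'],1]); return o+dd*((m-o)@n)/(dd@n)
    for a in ap: print('corner',a,ray(*a).round(4))
    def comps(mask,name,mn=15):
        n,l,st,c=cv2.connectedComponentsWithStats(mask.astype(np.uint8))
        for k in range(1,n):
            if st[k,4]>=mn: print(name,c[k].round(1),st[k,4],'ray',ray(*c[k]).round(4),'mean',P[l==k].mean(0).round(4), 'zmax',P[l==k][:,2].max().round(3))
    comps(ok&(H>5)&(H<18)&(S>180)&(V>120),'orange')
    comps(ok&(V<60)&(P[...,2]>.08),'dark')
    comps(ok&(S<60)&(V>200)&(P[...,2]>.04),'white',4)
    comps(ok&(H>105)&(H<125)&(S>150),'blue')
E
python3 m.py
```

```text
top0 t [0.06493643 0.6187445  1.01556741] cam pos [0.37323176 0.04445792 1.13011513]
plane [0.61595089 0.04252512 0.12947095] [0.31495479 0.02238275 0.94884271] tilt 0.3212460640776017 res 0.0015396095431881942 yaw of downhill 0.07094725628870885
corner [297 142] [ 0.7402 -0.1005  0.0916]
corner [315 226] [ 0.5122 -0.1128  0.1676]
corner [183 243] [0.4927 0.1842 0.167 ]
corner [179 157] [0.7189 0.1993 0.0916]
orange [246.7 194.5] 183 ray [0.6018 0.0356 0.1343] mean [0.5985 0.0358 0.1488] zmax 0.157
orange [243.4 211.2] 160 ray [0.5599 0.0458 0.148 ] mean [0.557  0.0458 0.1633] zmax 0.171
dark [276.7 163.3] 24 ray [ 0.6817 -0.0431  0.1097] mean [ 0.6818 -0.0431  0.1098] zmax 0.116
dark [264.7 165.2] 23 ray [ 0.6785 -0.0132  0.11  ] mean [ 0.6786 -0.0132  0.11  ] zmax 0.117
dark [252.4 166.2] 23 ray [0.678  0.017  0.1095] mean [0.678  0.017  0.1098] zmax 0.119
dark [228.2 169.1] 22 ray [0.6744 0.0768 0.1093] mean [0.6744 0.0768 0.1096] zmax 0.118
dark [240.4 167.8] 23 ray [0.6757 0.0467 0.1095] mean [0.6754 0.0467 0.1107] zmax 0.118
dark [216.1 171.1] 24 ray [0.671  0.1067 0.1097] mean
[... 2505 characters left out ...]
74] mean [0.733  0.0197 0.0294] zmax 0.054
blue [251.  258.9] 15 ray [ 0.6903 -0.1215  0.1088] mean [ 0.6793 -0.1021  0.0758] zmax 0.085
blue [286.5 262. ] 34 ray [ 0.7513 -0.0795  0.0875] mean [ 0.7377 -0.0455  0.0331] zmax 0.064
blue [261.2 263.1] 60 ray [ 0.711  -0.1161  0.1018] mean [ 0.7029 -0.1006  0.0752] zmax 0.086
blue [252.1 273. ] 35 ray [ 0.707  -0.1468  0.1038] mean [ 0.6819 -0.1023  0.0231] zmax 0.053
blue [277.6 275.6] 52 ray [ 0.7504 -0.1184  0.0887] mean [ 0.7381 -0.0901  0.0396] zmax 0.063
blue [266.8 274.6] 23 ray [ 0.732  -0.1308  0.0951] mean [ 0.7168 -0.0997  0.0401] zmax 0.062
blue [261.3 278.5] 21 ray [ 0.7272 -0.1452  0.097 ] mean [ 0.7043 -0.1007  0.0162] zmax 0.023
```

```bash
python3 - <<'E'
from h import *
from scipy.spatial.transform import Rotation as Ro
s=robot.observe(); R=Ro.from_euler('xyz',s['tool_rot']).as_matrix(); print(R.round(4))
z=R[:,2]; print('jaw yaw deg',np.degrees(np.arctan2(z[1],z[0])), s['qpos'][0]*57.3, s['qpos'][5]*57.3)
tgt=np.array([.5245,.141,.205])
print('to above left pad (tool axes):',R.T@(tgt-s['tool_pos']))
E
```

```text
[[-7.000e-04 -9.090e-01  4.167e-01]
 [-1.100e-03  4.167e-01  9.090e-01]
 [-1.000e+00  2.000e-04 -1.300e-03]]
jaw yaw deg 65.37313677581436 57.01284777406324 -8.36537804189222
to above left pad (tool axes): [ 0.02127315 -0.41812507 -0.17789055]
```

Request:
move_arm:
  deltas:
    - {"dp":[0,-0.03,-0.013],"turn":[-1,0,0]}
    - {"dp":[0,-0.07,-0.03],"turn":[-2,0,0]}
    - {"dp":[0,-0.115,-0.049],"turn":[-4,0,0]}
    - {"dp":[0,-0.16,-0.068],"turn":[-6,0,0]}
    - {"dp":[0,-0.205,-0.087],"turn":[-8,0,0]}
    - {"dp":[0,-0.25,-0.106],"turn":[-10,0,0]}
    - {"dp":[0,-0.295,-0.125],"turn":[-12,0,0]}
    - {"dp":[0,-0.34,-0.145],"turn":[-14,0,0]}
    - {"dp":[0,-0.385,-0.164],"turn":[-15,0,0]}
    - {"dp":[0.01,-0.418,-0.178],"turn":[-15,0,0]}
  hand: 0

```text
time: 1.1
tool_pos: [0.5268, 0.1389, 0.2174]
tool_rot: [-1.39, 1.568, 0.011]
contact_force: [-0.2, -0.1, 0.2]
opening: 0.0165
```

Request:
move_arm:
  deltas:
    - {"dp":[0,0,0],"turn":[0,0,0]}
    - {"dp":[0,0,0],"turn":[0,0,0]}
    - {"dp":[0,0,0],"turn":[0,0,0]}

```text
time: 1.4
tool_pos: [0.5238, 0.1421, 0.2167]
tool_rot: [1.246, 1.57, 2.65]
contact_force: [0.2, 0.9, 0.7]
opening: 0.0004
```

```bash
python3 - <<'E'
from h import *
snap('scene','scene1')
s=robot.observe(); print(s)
E
```

```text
{'time': 1.45, 'qpos': array([ 1.23903505e-01,  3.82486426e-01,  1.49091397e+00,  3.80024683e-04,
        1.26828679e+00, -1.28038790e+00]), 'qvel': array([ 0.00672158, -0.0053773 , -0.00280082, -0.00317594, -0.0025543 ,
       -0.0045571 ]), 'joint_efforts': array([-6.01682067e-01, -4.46001542e+01, -2.42856288e+01, -3.82913137e-02,
        8.04449804e-02,  5.07662407e-03]), 'tool_pos': array([0.52381713, 0.14234347, 0.2169301 ]), 'tool_rot': array([0.54539464, 1.57042145, 1.94957282]), 'contact_force': array([-0.993962  ,  0.522295  , -0.50916619]), 'torque': array([0.05638184, 0.03295678, 0.01357147]), 'opening': 0.0007804664425510245}
```

View pics/scene1.png

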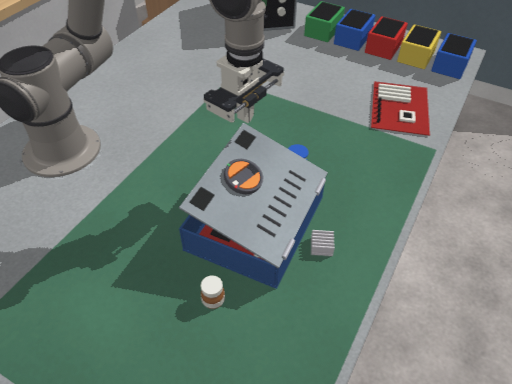

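The shut fingers are above the left pad, which is at (245,139). Next I push down along the pad's arc.

Request:
move_arm:
  deltas:
    - {"dp":[0.015,0,0],"turn":[0,0,0]}
    - {"dp":[0.03,0,0],"turn":[0,0,0]}
    - {"dp":[0.045,0,0],"turn":[0,0,0]}
    - {"dp":[0.055,0.001,0],"turn":[0,0,0]}
    - {"dp":[0.063,0.003,-0.001],"turn":[0,0,0]}
    - {"dp":[0.071,0.005,-0.001],"turn":[0,0,0]}
    - {"dp":[0.079,0.007,-0.002],"turn":[0,0,0]}

```text
time: 2.15
tool_pos: [0.5174, 0.1409, 0.1378]
tool_rot: [-1.061, 1.569, 0.342]
contact_force: [1.0, 0.8, 2.6]
opening: 0.0007
```

Request:
move_arm:
  deltas:
    - {"dp":[0.008,0.001,0],"turn":[0,0,0]}
    - {"dp":[0.016,0.002,-0.001],"turn":[0,0,0]}
    - {"dp":[0.024,0.003,-0.001],"turn":[0,0,0]}
    - {"dp":[0.032,0.004,-0.001],"turn":[0,0,0]}
    - {"dp":[0.037,0.005,-0.001],"turn":[0,0,0]}
    - {"dp":[0.041,0.005,-0.001],"turn":[0,0,0]}
    - {"dp":[0.043,0.005,-0.001],"turn":[0,0,0]}
    - {"dp":[0.044,0.005,-0.001],"turn":[0,0,0]}

```text
time: 2.95
tool_pos: [0.5121, 0.1403, 0.0936]
tool_rot: [1.595, 1.57, 2.998]
contact_force: [-0.8, -0.7, 1.7]
opening: 0.0006
```

Request:
move_arm:
  deltas:
    - {"dp":[0.001,0,0],"turn":[0,0,0]}
    - {"dp":[0.002,0,0],"turn":[0,0,0]}
    - {"dp":[0.002,0,0],"turn":[0,0,0]}

```text
time: 3.25
tool_pos: [0.5122, 0.1404, 0.0928]
tool_rot: [-1.207, 1.57, 0.195]
contact_force: [-4.2, -0.1, 9.8]
opening: 0.0004
```

Contact force rose to 9.8 N at pad height 0.0928, so the hatch is on its stop. I lift off and look.

Request:
move_arm:
  deltas:
    - {"dp":[-0.02,0,0],"turn":[0,0,0]}
    - {"dp":[-0.05,0,0],"turn":[0,0,0]}
    - {"dp":[-0.08,0,0],"turn":[0,0,0]}
    - {"dp":[-0.1,0.03,0.01],"turn":[0,0,0]}
    - {"dp":[-0.1,0.07,0.03],"turn":[0,0,0]}
    - {"dp":[-0.1,0.07,0.03],"turn":[0,0,0]}

```text
time: 3.85
tool_pos: [0.4449, 0.1837, 0.1925]
tool_rot: [0.694, 1.569, 2.099]
contact_force: [-0.3, -0.4, 0.1]
opening: 0.0001
```

```bash
python3 - <<'E'
from h import *
snap('scene','scene2'); snap('top','top2')
s=robot.observe(); print(s['tool_pos'],s['qpos'],s['contact_force'])
a=cv2.imread('pics/top2.png')[120:280,150:350]; b=cv2.imread('pics/scene2.png')[100:300,150:350]
cv2.imwrite('pics/c2.png',np.hstack([cv2.resize(a,(400,320)),cv2.resize(b,(320,320))]))
E
sed -i "s/\['top0','scene0'\]/sys.argv[1:]/" m.py; python3 m.py top2 scene2 | grep -v blue
```

```text
[0.44807704 0.18214715 0.19213724] [ 2.27532763e-01  2.98920361e-01  1.68940587e+00 -7.67922047e-05
  1.15197124e+00 -1.17702048e+00] [ 0.85536323 -0.99879208 -0.35214308]
top2 t [0.06493643 0.6187445  1.01556741] cam pos [0.37323176 0.04445792 1.13011513]
plane [0.6188958  0.03634164 0.09129308] [-3.24321149e-05  5.52494849e-05  9.99999998e-01] tilt 6.406518188465986e-05 res 0.0017079979350794517 yaw of downhill 2.1016111425282533
corner [297 143] [ 0.7377 -0.1003  0.0913]
corner [311 236] [ 0.4996 -0.1132  0.0913]
corner [226 247] [0.486  0.0927 0.0913]
corner [197 231] [0.529  0.1607 0.0913]
corner [184 209] [0.5851 0.1905 0.0913]
corner [180 157] [0.7189 0.1968 0.0913]
orange [247.4 203.3] 111 ray [0.5896 0.0349 0.0913] mean [0.5869 0.0351 0.1045] zmax 0.11
orange [245.4 223.6] 62 ray [0.5398 0.0429 0.0913] mean [0.5376 0.0429 0.1048] zmax 0.11
dark [264.7 168.8] 26 ray [ 0.6748 -0.0136  0.0913] mean [ 0.6745 -0.0135  0.0923] zmax 0.096
dark [276.5 167.4] 25 ray [ 0.6767 -0.0435  0.0913] mean [ 0.6766 -0.0434  0.0918] zmax 0.096
dark [252.7 170.7] 27 ray [0.6717 0.0165 0.0913] me
[... 2466 characters left out ...]
0.069   0.0909] mean [ 0.5267 -0.0698  0.0923] zmax 0.096
dark [274.4 215.3] 38 ray [0.6728 0.0165 0.0911] mean [0.673  0.016  0.0916] zmax 0.094
dark [268.8 224.7] 39 ray [ 0.6745 -0.0134  0.091 ] mean [ 0.6746 -0.0138  0.0915] zmax 0.094
dark [263.6 234.7] 43 ray [ 0.6774 -0.0433  0.091 ] mean [ 0.6775 -0.0436  0.0915] zmax 0.095
white [320. 185.] 19 ray [0.7245 0.1525 0.0912] mean [0.7257 0.1489 0.0952] zmax 0.098
white [231.4 196.5] 11 ray [0.5592 0.0173 0.091 ] mean [0.5603 0.0157 0.0932] zmax 0.096
white [288.2 247. ] 32 ray [ 0.7385 -0.0461  0.091 ] mean [ 0.7395 -0.0486  0.0948] zmax 0.098
white [211.4 284.5] 295 ray [ 0.6455 -0.2026  0.0908] mean [ 0.6336 -0.1878  0.0599] zmax 0.064
```

View pics/c2.png

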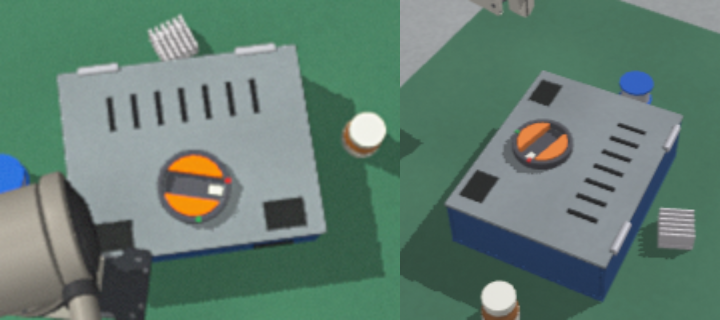

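The hatch is flat (tilt under 0.002 rad), and the pointer is just off the red mark, so the cam is at about 0.28 rad. Next I hover above the cam with the fingers 20 mm apart.

Request:
move_arm:
  deltas:
    - {"dp":[0,-0.03,-0.026],"turn":[0,0,0]}
    - {"dp":[0,-0.06,-0.052],"turn":[0,0,0]}
    - {"dp":[0,-0.09,-0.079],"turn":[1,0,0]}
    - {"dp":[0,-0.12,-0.105],"turn":[1.5,0,0]}
    - {"dp":[0.02,-0.139,-0.122],"turn":[1.5,0,0]}
    - {"dp":[0.042,-0.139,-0.122],"turn":[1.5,0,0]}
    - {"dp":[0.042,-0.139,-0.122],"turn":[1.5,0,0]}
    - {"dp":[0.042,-0.139,-0.122],"turn":[1.5,0,0]}
  hand: 0.02

```text
time: 4.75
tool_pos: [0.5651, 0.0376, 0.1494]
tool_rot: [1.629, 1.57, 3.004]
contact_force: [0.9, -0.7, 1.0]
opening: 0.0199
```

```bash
python3 - <<'E'
from h import *
snap('wrist','w3'); snap('scene','s3')
s=robot.observe(); print(s['tool_pos'],s['opening'],'yaw',np.degrees(s['qpos'][0]-s['qpos'][5]),s['contact_force'])
b=cv2.imread('pics/s3.png')[60:260,130:330]
cv2.imwrite('pics/c3.png',np.hstack([cv2.imread('pics/w3.png')[:,:,:][:, 56:456],cv2.resize(b,(384,384))]))
E
```

```text
[0.5655372  0.03823238 0.15079851] 0.019879990291737128 yaw 78.89881751368567 [ 0.51003569  0.23977377 -0.39713568]
```

View pics/c3.png

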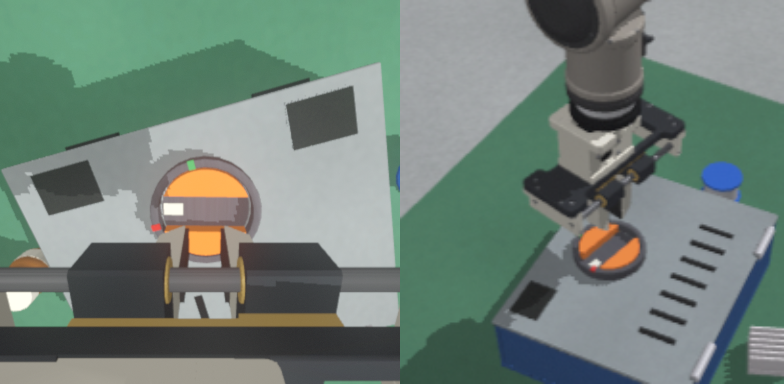

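The wrist view shows the slot (190–245, y≈210) level with the jaw axis, with the pointer at its left end by the red mark and the fingertips centred. I go down into the slot.

Request:
move_arm:
  deltas:
    - {"dp":[0.015,0,0.001],"turn":[0,0,0]}
    - {"dp":[0.03,0,0.001],"turn":[0,0,0]}
    - {"dp":[0.04,0,0.001],"turn":[0,0,0]}
    - {"dp":[0.046,0,0.001],"turn":[0,0,0]}
    - {"dp":[0.05,0,0.001],"turn":[0,0,0]}
    - {"dp":[0.053,0,0.001],"turn":[0,0,0]}
    - {"dp":[0.054,0,0.001],"turn":[0,0,0]}
    - {"dp":[0.054,0,0.001],"turn":[0,0,0]}

```text
time: 5.65
tool_pos: [0.5652, 0.0391, 0.0959]
tool_rot: [-1.268, 1.57, 0.108]
contact_force: [-0.2, 0.1, -0.4]
opening: 0.0199
```

Request:
move_arm:
  deltas:
    - {"dp":[0,0,0],"turn":[4,0,0]}
    - {"dp":[0,0,0],"turn":[8,0,0]}
    - {"dp":[0,0,0],"turn":[12,0,0]}
    - {"dp":[0,0,0],"turn":[16,0,0]}
    - {"dp":[0,0,0],"turn":[20,0,0]}
    - {"dp":[0,0,0],"turn":[24,0,0]}
    - {"dp":[0,0,0],"turn":[28,0,0]}
    - {"dp":[0,0,0],"turn":[32,0,0]}

```text
time: 6.45
tool_pos: [0.5649, 0.0395, 0.0961]
tool_rot: [0.799, 1.57, 1.615]
contact_force: [-1.1, 1.6, 0.4]
opening: 0.02
```

```bash
python3 - <<'E'
from h import *
snap('wrist','w4')
s=robot.observe(); print(s['tool_pos'],s['opening'],'yaw',np.degrees(s['qpos'][0]-s['qpos'][5]),s['contact_force'],s['torque'])
E
```

```text
[0.5649764  0.03945398 0.09607624] 0.020000373922818667 yaw 46.553262593678205 [0.20353842 1.60888588 0.08303077] [0.22836494 0.1517826  0.07759359]
```

View pics/w4.png

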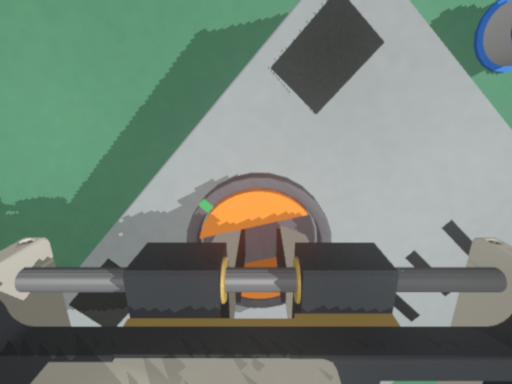

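The cam is turning. The cheek edge runs (200,237)–(307,215), so the slot lags the jaws by about 11.6°, which puts the cam near 0.63 rad. It needs about 54° more.

Request:
move_arm:
  deltas:
    - {"dp":[0,0,0],"turn":[4,0,0]}
    - {"dp":[0,0,0],"turn":[8,0,0]}
    - {"dp":[0,0,0],"turn":[12,0,0]}
    - {"dp":[0,0,0],"turn":[16,0,0]}
    - {"dp":[0,0,0],"turn":[20,0,0]}
    - {"dp":[0,0,0],"turn":[24,0,0]}
    - {"dp":[0,0,0],"turn":[28,0,0]}
    - {"dp":[0,0,0],"turn":[32,0,0]}
    - {"dp":[0,0,0],"turn":[36,0,0]}
    - {"dp":[0,0,0],"turn":[40,0,0]}

```text
time: 7.5
tool_pos: [0.5654, 0.039, 0.0961]
tool_rot: [-0.352, 1.57, -0.233]
contact_force: [0.0, -0.5, 0.0]
opening: 0.0201
```

Request:
move_arm:
  deltas:
    - {"dp":[0,0,0],"turn":[3,0,0]}
    - {"dp":[0,0,0],"turn":[6,0,0]}
    - {"dp":[0,0,0],"turn":[9,0,0]}
    - {"dp":[0,0,0],"turn":[11,0,0]}
    - {"dp":[0,0,0],"turn":[12,0,0]}

```text
time: 8.0
tool_pos: [0.5654, 0.0388, 0.0961]
tool_rot: [-0.306, 1.57, -0.395]
contact_force: [-0.7, -0.5, -0.1]
opening: 0.0203
```

```bash
python3 - <<'E'
from h import *
snap('wrist','w5')
s=robot.observe(); print(s['tool_pos'],s['opening'],'yaw',np.degrees(s['qpos'][0]-s['qpos'][5]),s['contact_force'],s['torque'],s['joint_efforts'])
E
```

```text
[0.56537863 0.03883281 0.09606166] 0.02017916841526118 yaw -5.153375051732313 [ 0.32711603 -0.47613947 -0.04709282] [-0.31601     0.05308909  0.13789571] [  0.5452257  -49.44411278 -20.46068966   0.42827519   0.12144049
   0.0966126 ]
```

View pics/w5.png

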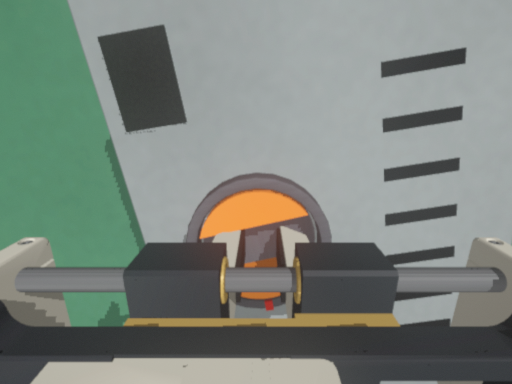

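Request:
move_arm:
  deltas:
    - {"dp":[0,0,0],"turn":[1,0,0]}
    - {"dp":[0,0,0],"turn":[2,0,0]}
    - {"dp":[0,0,0],"turn":[3,0,0]}

```text
time: 8.35
tool_pos: [0.5653, 0.0388, 0.096]
tool_rot: [-0.283, 1.57, -0.426]
contact_force: [-0.1, -2.2, 2.4]
opening: 0.0201
```

```bash
python3 - <<'E'
from h import *
s=robot.observe(); print(s['tool_pos'],'yaw',np.degrees(s['qpos'][0]-s['qpos'][5]),s['contact_force'],s['torque'],s['joint_efforts'][5])
E
```

```text
[0.56532694 0.03882569 0.09595329] yaw -8.192555066317151 [-0.10924823 -2.18919797  2.41582167] [-0.46303307 -0.00507589  0.05924488] -0.11445866664871573
```

Request:
move_arm:
  deltas:
    - {"dp":[0,0,0],"turn":[1,0,0]}
    - {"dp":[0,0,0],"turn":[2,0,0]}
    - {"dp":[0,0,0],"turn":[2,0,0]}

```text
time: 8.65
tool_pos: [0.5652, 0.0388, 0.0959]
tool_rot: [-0.583, 1.57, -0.761]
contact_force: [0.3, -3.3, 2.9]
opening: 0.02
```

```bash
python3 - <<'E'
from h import *
snap('wrist','w6')
s=robot.observe(); print(s['tool_pos'],'yaw',np.degrees(s['qpos'][0]-s['qpos'][5]),s['contact_force'],s['torque'],s['joint_efforts'][5])
E
```

```text
[0.5652077  0.03884857 0.09588543] yaw -10.129192339700527 [ 0.25863706 -3.26995621  3.13676899] [-0.69950787  0.01968525  0.25756736] 0.3140807244926691
```

View pics/w6.png

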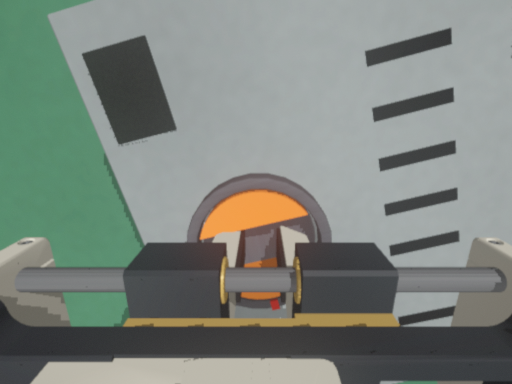

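Request:
move_arm:
  deltas:
    - {"dp":[0,0,0],"turn":[1,0,0]}
    - {"dp":[0,0,0],"turn":[2,0,0]}
    - {"dp":[0,0,0],"turn":[2,0,0]}

```text
time: 9.0
tool_pos: [0.565, 0.0388, 0.0959]
tool_rot: [-1.524, 1.57, -1.736]
contact_force: [-2.0, -5.4, 3.9]
opening: 0.02
```

```bash
python3 - <<'E'
from h import *
s=robot.observe(); print(s['tool_pos'],'yaw',np.degrees(s['qpos'][0]-s['qpos'][5]),s['contact_force'],s['torque'],s['joint_efforts'][5])
E
```

```text
[0.56497935 0.03881779 0.09585818] yaw -12.150409176598616 [-1.9800163  -5.39157374  3.9267827 ] [-0.92537399  0.20503521  0.59495495] 0.8105003088712692
```

Torque has risen to 0.6–0.8 N m, well above the 0.12 N m of friction, so the cam is at its stop. I back off within the slot's slack (13°), lift out and check.

Request:
move_arm:
  deltas:
    - {"dp":[0,0,0],"turn":[-4,0,0]}
    - {"dp":[0,0,0],"turn":[-8,0,0]}
    - {"dp":[0,0,0],"turn":[-12,0,0]}
    - {"dp":[0,0,0],"turn":[-14,0,0]}
    - {"dp":[-0.01,0,0],"turn":[-14,0,0]}
    - {"dp":[-0.03,0,0],"turn":[-14,0,0]}
    - {"dp":[-0.06,0,0],"turn":[-14,0,0]}
    - {"dp":[-0.09,0,0],"turn":[-14,0,0]}
    - {"dp":[-0.12,0,0],"turn":[-14,0,0]}
    - {"dp":[-0.12,0,0],"turn":[-14,0,0]}

```text
time: 10.0
tool_pos: [0.5671, 0.0396, 0.2207]
tool_rot: [0.053, 1.562, 0.084]
contact_force: [1.0, -0.1, -0.5]
opening: 0.0203
```

```bash
python3 - <<'E'
from h import *
s=robot.observe(); print(s['tool_pos'],'yaw',np.degrees(s['qpos'][0]-s['qpos'][5]),s['contact_force'])
E
```

```text
[0.56707667 0.03964436 0.22067268] yaw 1.8226984203025725 [ 1.02463706 -0.09023922 -0.51192612]
```

Request:
move_arm:
  deltas:
    - {"dp":[0,0.03,-0.03],"turn":[0,0,0]}
    - {"dp":[0,0.06,-0.06],"turn":[0,0,0]}
    - {"dp":[0,0.09,-0.09],"turn":[0,0,0]}
    - {"dp":[0,0.12,-0.11],"turn":[0,0,0]}
    - {"dp":[0,0.15,-0.12],"turn":[0,0,0]}
    - {"dp":[0,0.15,-0.12],"turn":[0,0,0]}
    - {"dp":[0,0.15,-0.12],"turn":[0,0,0]}

```text
time: 10.7
tool_pos: [0.4398, 0.1856, 0.2155]
tool_rot: [2.8, 1.57, 2.834]
contact_force: [0.0, -1.2, -0.7]
opening: 0.0198
```

```bash
python3 - <<'E'
from h import *
snap('scene','scene7'); snap('top','top7')
s=robot.observe(); print(s['tool_pos'],s['contact_force'],s['time'])
a=cv2.imread('pics/top7.png')[120:280,150:350]; b=cv2.imread('pics/scene7.png')[100:300,150:350]
cv2.imwrite('pics/c7.png',np.hstack([cv2.resize(a,(400,320)),cv2.resize(b,(320,320))]))
E
python3 m.py top7 scene7 | egrep 'top|scene|plane|white|blue'
python3 - <<'E'
from m import *
for a,b in [('top0','top7'),('scene0','scene7')]:
  for f in (a,b):
    im,d,ci,P,H,S,V,ok=meas(f)
    hs=ok&(P[...,0]>.755)&(P[...,0]<.86)&(abs(P[...,1]-.07)<.12)&(P[...,2]>.012)
    print(f,'heatsink region',hs.sum(),P[hs].mean(0))
E
```

```text
[0.44043456 0.18457796 0.21549229] [-0.53018771 -0.9428681   0.09766967] 10.8
top7 t [0.06493643 0.6187445  1.01556741] cam pos [0.37323176 0.04445792 1.13011513]
plane [0.61696296 0.03734849 0.09127525] [ 3.05364347e-04 -5.48691101e-04  9.99999803e-01] tilt 0.0006279405707169753 res 0.001670328099305453 yaw of downhill -1.0629517139695523
white [277. 144.] 38 ray [ 0.7383 -0.0494  0.0912] mean [ 0.7368 -0.0491  0.0954] zmax 0.1
white [198.7 153.9] 37 ray [0.7241 0.1496 0.0913] mean [0.7228 0.1491 0.0955] zmax 0.1
white [333.5 184.4] 226 ray [ 0.624  -0.1811  0.0912] mean [ 0.6315 -0.1879  0.0603] zmax 0.066
white [248.  223.9] 29 ray [0.5386 0.0366 0.0913] mean [0.5383 0.0366 0.0936] zmax 0.098
blue [150.2 206.5] 327 ray [0.5963 0.2729 0.0914] mean [0.6075 0.2843 0.0394] zmax 0.046
blue [301.9 239. ] 17 ray [ 0.4938 -0.0906  0.0912] mean [ 0.499  -0.0964  0.0466] zmax 0.062
blue [255.7 245.2] 58 ray [0.486  0.0214 0.0913] mean [0.4907 0.0205 0.0475] zmax 0.064
scene7 t [-0.5471889  -0.10260193  1.33451803] cam pos [ 0.95683922 -0.59143779  0.90859301]
plane [0.62573333 0.02696176 0.
[... 1642 characters left out ...]
68.3] 43 ray [ 0.6794 -0.1401  0.0909] mean [ 0.6568 -0.1036  0.0247] zmax 0.042
blue [254.  271.4] 21 ray [ 0.7046 -0.1345  0.0909] mean [ 0.6866 -0.102   0.0327] zmax 0.054
blue [258.8 276.1] 22 ray [ 0.7185 -0.1394  0.0909] mean [ 0.6984 -0.1013  0.022 ] zmax 0.035
blue [266.8 279.5] 19 ray [ 0.7362 -0.1384  0.0909] mean [ 0.7173 -0.0995  0.0207] zmax 0.039
blue [271.9 278.7] 18 ray [ 0.7444 -0.1319  0.0909] mean [ 0.7291 -0.0989  0.0322] zmax 0.044
top0 heatsink region 230 [0.78041105 0.05212568 0.02711612]
top7 heatsink region 227 [0.78027991 0.05194776 0.02732217]
scene0 heatsink region 469 [0.78412748 0.05066799 0.02767348]
scene7 heatsink region 470 [0.78401347 0.05054113 0.02763086]
```

View pics/c7.png

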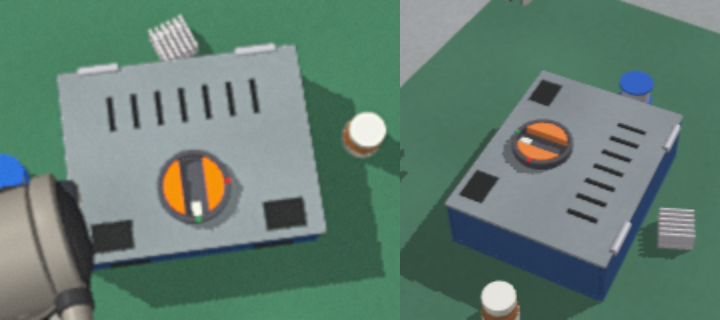

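The pointer sits on the green mark at (196,212) in the top crop. Its direction is within about 0.01 rad of the case's -x, so the cam is at about 1.57 rad. The bystanders haven't moved and the hand is clear.

```bash
python3 - <<'E'
from cell import robot
print(robot.hand_in())
E
```

```text
the job is handed in; nothing more can be done
None
```

The hatch is shut and the cam is turned to its locked stop. I handed the job in at about 10.8 s; no verdict was reported.

- **Hatch:** I pushed it shut on the left pad with closed fingers. The force rose to about 10 N on the stop, and the hatch measured flat afterwards (tilt about 0.001 rad).
- **Cam:** It stood at about 0.28 rad when I put both fingertips in the slot. I turned it clockwise until the torque climbed to about 0.6–0.8 N m at the stop, then backed off within the slot's slack and lifted out.
- **Last checks:**
  - The pointer is on the green mark, which puts the cam at about 1.57 rad.
  - The jar and the heat sink are within 1 mm of their starting positions in both views.
  - The spool's measured centre shifted by 4 mm in the top view and 8 mm in the scene view. In the first scene view the raised hatch partly hid it, and in the last top view the arm is beside it. I did not see it touched.
  - The hand is clear, at 0.215 m height, and the force readings are at noise level.
- **Not cleanly confirmed:** One torque reading near the end of the turn did not rise as expected, so I went on in small steps until the rise at the stop was clear.

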